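# Bring the filter holder forward and unscrew it

### The arm

A 6-joint arm with a two-finger parallel gripper is mounted at the origin on the work surface. World frame = base frame: x ahead of the robot, y to its left, z up, the work surface at z = 0. Lengths are in mm, angles in rad, forces in N, time in s.
With the tool pointing down it reaches from about 250 to 775 mm from the base axis. Payload 4 kg.
Tool frame: the origin (TCP) lies on the front face of the gripper's body, between the roots of the fingers; the fingertips stand 73 mm ahead of it and the grasp point (between the pads) lies 54 mm ahead of it (tip_extent is the distance from the TCP to the fingertips, in mm); z points along the fingers, x is the direction in which the jaws open and shut, and the axes are right-handed (so a half turn about z gives the same grasp; the last joint's range is limited). The gripper opens to 85 mm and grips with 20 to 120 N. Pads are 22 mm wide; open, the fingers measure 114 mm over their backs; the gripper's body (76 mm by 85 mm) begins 54 mm behind the grasp point. The pads swing forward as they close: fully open they stand 13 mm farther back than shut.
Start: joints at [1.118, 0.087, 1.371, -0, 1.684, -0.103], TCP at [188.497, 516.7, 303.941] pointing down, gripper open.
Joint ranges: [-3.1, 3.1], [-0.76, 2.03], [0.27, 2.55], [-1.08, 4.22], [0.17, 2.65], [-2.57, 2.57]. Speed limits (rad/s): [2.79, 2.79, 3.14, 3.14, 3.14, 3.14].

### API

Orientations are given as a unit quaternion [x, y, z, w].
In Python, from rig import get_state, read_camera, close_job, tip_extent gives the robot as it stands.
- The arm moves only by the tool servo_tool, never from a script. Its argument "deltas" is a list of rows, each a list of 3 entries, a list of its own where there are three numbers: the closure, from -1 (fully open) to 1 (shut), so that 0 is half open, then the shift along the tool's x, y, z in cm, then the turn about the tool's z in rad. In form: [[hand, [tx, ty, tz], turn], ...]. A call has 1 to 20 rows; each row shifts and turns the commanded pose from where the row before left it, along the tool's axes as they then stand; what a row does not reach is not made up. A row lasts 1/8 s, in which the tool goes at most 62.5 mm and 10.7 degrees, less where a joint would pass 70% of its speed; a pose out of reach is approached as far as the arm can. A call with a gripper value outside its range is refused whole. The fingers move at their own pace and stop on an object; the grip force is fixed at half the most. Time passes only in rows, so rows that do not move let the fingers close. It gives the time, the measured TCP pose, the force and the opening at its end, in the units of the state.
- get_state(): the state, without advancing time (a new reading comes with each control period).
- read_camera(name): name is "side" or "top" or "wrist"; returns a dict with "frame" (420x560x3 uint8, red, green, blue), "vertical_fov" (degrees; the focal length in pixels is half the picture's height over the tangent of half this angle, whatever the lens; pixels are square), "cx", "cy" (the principal point, pixels), "world_to_cam" (4x4, takes a point from world to camera coordinates). Camera axes: x right, y up, looking along -z (the intrinsics and any distortion apply to the point x, -y, -z); pixel columns grow to the right and rows downward; lengths in mm; the calibration is good to about 2 mm. A picture is of the moment at which its call begins. There is no depth.
- close_job(): hands the job in, once; it reports no verdict.
The state is a dict: "t": time; "joints": joint angles; "qd": joint speeds; "effort": joint torques, N m; "eef_pos": TCP position; "tool_rot": TCP orientation; "force": force on the tool from outside, world axes, zero at the start; "wrist_torque": the same for the moment, N m; "grip_width": finger opening in mm.
Only numpy, scipy, OpenCV 4.12 (cv2) and the standard library are available. Lean on these libraries where they do the work, as an engineer would, in place of code of your own. Each camera call takes 0.05 s, during which the arm holds its last target.

### The job

On the sampling carousel, turn the white turret until the wide filter holder stands at the front, at the pointer post. Then unscrew that holder a quarter turn anticlockwise (seen from above), leaving it at the pointer, and let go.

Things in the scene. Friction and masses are not known exactly. Their poses are not given: they have to be found in the camera images.
- carousel: Fixed base, a white round plate 350 mm across, 22 high. Origin: centre of its underside, on the vertical turret axis; -x points to the front, where a white pointer post (24 mm wide, 105 high with its dark tip, 142 to 172 mm from the axis) stands; at +x a control box 55 mm high, to 245 mm. Above it the turret: white disc 280 mm across, top at 95 mm, no clicks, 0.15 N m friction, stays where left.
- hub_bar (a point): Flat aluminium bar at the turret's centre, fixed to it, to turn it by: 56 mm long, 14 thick, 40 tall. The point is its middle, on the turret axis, 140 mm above the bench (bar top 160); x along it, y across, z up. It points between stations. The turret starts with the wide holder 25 to 75 degrees short of the pointer: an anticlockwise turn (from above) brings it there.
- holder_grip (a point): Wide filter holder: steel flange 64 mm across (top 112 mm above bench) under an upright bar 44 mm long, 12 thick, top at 150. The point is the bar's middle, 137 mm above bench, 105 mm from turret axis; x along bar, y across, z up. Tight, the bar points at the turret axis. Other stations, each 90 degrees on: slim nozzle (20 mm across, same bar), low plug, slim nozzle; these do not turn.
- filter_holder (a joint): How far the wide filter holder is unscrewed, rad: 0 screwed tight (as it starts), growing anticlockwise seen from above; a quarter turn is 1.57, a stop ends it at 1.75. It turns about its own vertical axis with light friction (0.05 N m), does not rise, remains on the turret and stays where it is left.

How it is judged:
By the outcome, as a careful person would: the job done as asked, in the order asked, and still so for the second after the job is handed in, with the robot touching nothing.
It also fails if it takes over 46 s, if anything falls off the work surface, if the arm or the gripper's body presses on something with over 40 N, if the wrist force passes 120 N, or if a joint passes its speed limit or range.

## Working session

There is one attempt and no reset: what is moved stays moved. The work goes in short steps, Python scripts to look and compute and a tool call to move; the robot and the scene stay as the last step left them, time stands still between calls to the robot, and variables do not carry over. Pictures are saved under pics/ and viewed, and the job is handed in when it is done.

Besides the shell and the picture viewer there is one more tool, called in YAML: its name, and indented under it one key for each argument. servo_tool: Moves the arm, as the interface text tells. Its arguments: {"type":"object","properties":{"deltas":{"type":"array","items":{"type":"array"}}},"required":["deltas"]}

```bash
ls; mkdir -p pics; python3 - <<'E'
from rig import *
import cv2
print(get_state(), tip_extent)
for n in ["side","top","wrist"]:
    r=read_camera(n); cv2.imwrite(f"pics/{n}0.png",r["frame"][:,:,::-1]); print(n,{k:v for k,v in r.items() if k!="frame"})
E
```

```text
pics
{'t': 0.0, 'joints': array([ 1.11788150e+00,  8.79826745e-02,  1.37227119e+00, -3.21718794e-05,
        1.68358455e+00, -1.03105398e-01]), 'qd': array([-0.00046988,  0.00082691, -0.00100789, -0.00193905,  0.00085429,
        0.00116911]), 'effort': array([-4.76794412e-04, -3.51873565e+01, -3.13267529e+01, -3.16924070e-04,
        1.07326463e-02,  2.81808786e-05]), 'eef_pos': array([188.36327449, 516.38389693, 302.71521674]), 'tool_rot': array([ 8.19365748e-01,  5.73270015e-01, -9.73649540e-04,  5.59575389e-04]), 'force': array([-0.35727578,  0.75236659, -0.27466387]), 'wrist_torque': array([ 0.01796202,  0.03862547, -0.02422434]), 'grip_width': 85.35330985893623} 72.6
side {'vertical_fov': 55.36545203173713, 'cx': 281.8894625631746, 'cy': 201.7120109044946, 'world_to_cam': array([[ 9.56425679e-01, -2.91705075e-01, -1.25725772e-02,
        -5.17486042e+02],
       [ 1.43666049e-01,  4.32683549e-01,  8.90025288e-01,
        -2.14344648e+02],
       [-2.54184946e-01, -8.53049293e-01,  4.55737772e-01,
        -5.15277517e+02],
       [ 0.00000000e+00,  0.00000000e+00,  0.00000000e+0
[... 231 characters left out ...]
[ 9.87662687e-01, -1.43305710e-02,  1.55939255e-01,
        -5.69784149e+02],
       [-1.55852293e-01,  7.00386701e-03,  9.87755541e-01,
        -6.75381945e+02],
       [ 0.00000000e+00,  0.00000000e+00,  0.00000000e+00,
         1.00000000e+00]])}
wrist {'vertical_fov': 69.81974097141011, 'cx': 280.25090151279375, 'cy': 213.1492721725813, 'world_to_cam': array([[ 3.42945843e-01,  9.39352253e-01, -2.34391614e-03,
        -5.49117158e+02],
       [-8.95962056e-01,  3.26352952e-01, -3.01240343e-01,
         3.89614676e+01],
       [-2.82205851e-01,  1.05409183e-01,  9.53545364e-01,
        -3.81089216e+02],
       [ 0.00000000e+00,  0.00000000e+00,  0.00000000e+00,
         1.00000000e+00]])}
```

View pics/side0.png

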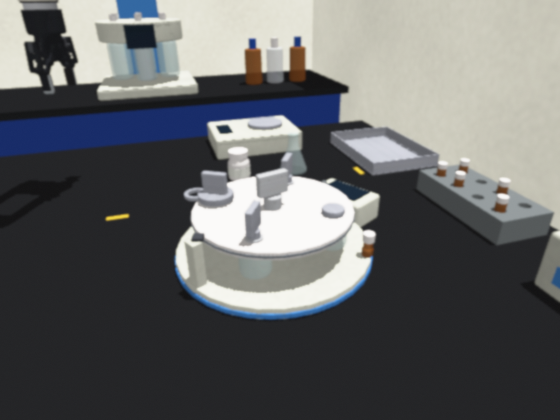

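View pics/top0.png

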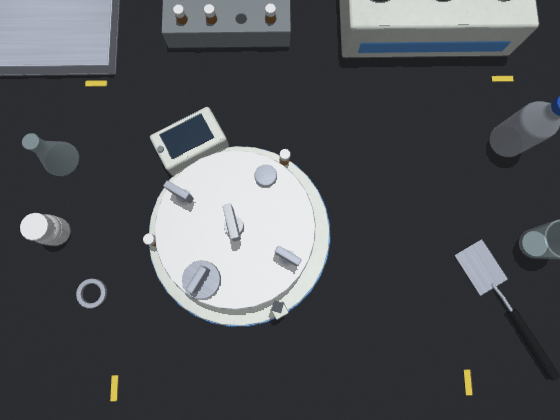

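View pics/wrist0.png

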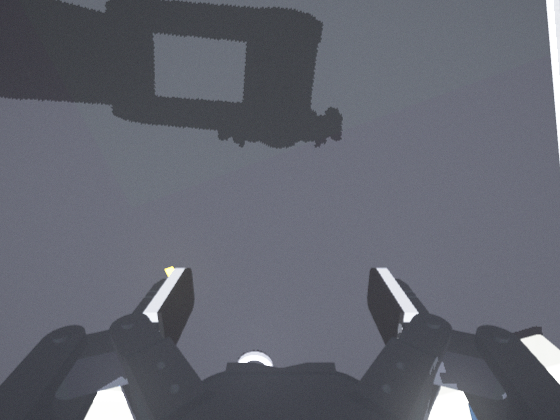

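The top view shows the turret centre near (235,226), the hub bar at (232,222), the wide holder at (201,280), the pointer at (279,310) and the control box at (190,138). I'll enlarge it next.

```bash
python3 - <<'E'
import cv2
im=cv2.imread("pics/top0.png")[120:335,140:340]
cv2.imwrite("pics/topc.png",cv2.resize(im,None,fx=2.79*1.0,fy=2.79,interpolation=cv2.INTER_CUBIC))
im=cv2.imread("pics/side0.png")[140:310,165:385]
cv2.imwrite("pics/sidec.png",cv2.resize(im,None,fx=3.5,fy=3.5,interpolation=cv2.INTER_CUBIC))
E
```

```text
(no output)
```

View pics/topc.png

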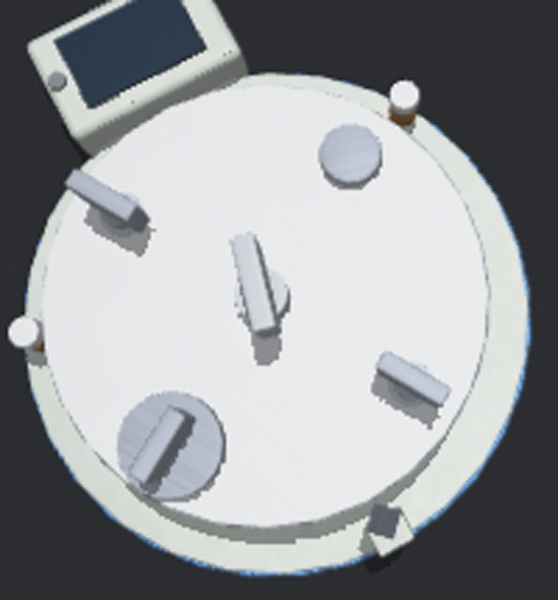

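View pics/sidec.png

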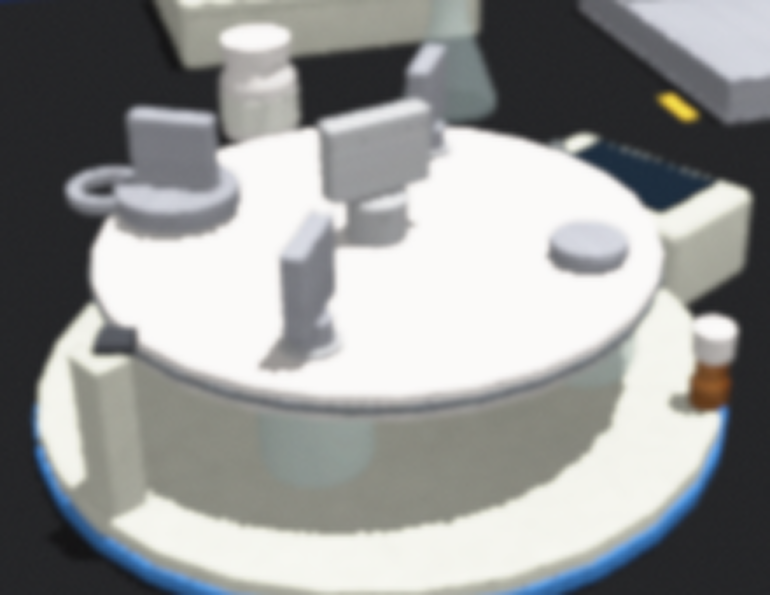

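```bash
cat > h.py <<'E'
import numpy as np
from rig import *
def cam(n): return read_camera(n)
def ray(r,u,v,z):
    W=r["world_to_cam"];R=W[:3,:3];t=W[:3,3];f=210/np.tan(np.radians(r["vertical_fov"]/2))
    d=R.T@np.array([(u-r["cx"])/f,-(v-r["cy"])/f,-1]);c=-R.T@t
    return c+d*(z-c[2])/d[2]
def proj(r,p):
    W=r["world_to_cam"];q=W[:3,:3]@np.array(p)+W[:3,3];f=210/np.tan(np.radians(r["vertical_fov"]/2))
    return np.array([r["cx"]+f*q[0]/-q[2],r["cy"]-f*q[1]/-q[2]])
def circ(P):
    P=np.array(P)[:,:2];A=np.c_[2*P,np.ones(len(P))];s=np.linalg.lstsq(A,(P**2).sum(1),rcond=None)[0]
    return s[:2],np.sqrt(s[2]+s[:2]@s[:2])
E
python3 - <<'E'
from h import *
r=cam("top")
C=lambda u,v,z:ray(r,140+(u+.5)/2.79-.5,120+(v+.5)/2.79-.5,z)
W=r["world_to_cam"];print("cam",-W[:3,:3].T@W[:3,3])
disc=[(42,290),(490,300),(265,86),(255,527),(104,150),(432,160),(420,456),(90,440)]
print("disc",circ([C(*p,95) for p in disc]))
base=[(528,310),(28,320),(270,575),(330,82),(480,465),(80,475)]
print("base",circ([C(*p,22) for p in base]))
fl=[(118,446),(225,446),(171,392),(171,500),(135,406),(208,484)]
c,R=circ([C(*p,112) for p in fl]);print("fl",c,R)
for n,p,z in [("hub",[(242,236),(265,332)],160),("holder",[(180,408),(141,485)],150),("noz1",[(383,359),(446,398)],150),("noz2",[(73,177),(138,219)],150),("tip",[(385,520)]*2,105),("plug",[(350,156)]*2,105),("post",[(372,507),(400,513)],105)]:
    a,b=C(*p[0],z),C(*p[1],z);print(n,a[:2],b[:2],(a+b)[:2]/2,np.degrees(np.arctan2(*(b-a)[1::-1])),np.linalg.norm(a-b))
E
```

```text
cam [457.91967293  24.43219538 755.83342734]
disc (array([555.17662944,  94.83053997]), np.float64(138.4778739109043))
base (array([552.75094963,  92.79923307]), np.float64(171.91178746968677))
fl [464.73892431 148.06613231] 31.81578366577826
hub [580.93905136 100.67585209] [526.05685992  87.53385803] [553.49795564  94.10485506] -166.53361925154806 56.4337394255592
holder [484.98585203 136.2067153 ] [442.78048592 157.22581032] [463.88316897 146.71626281] 153.52580048845988 47.149711380702406
noz1 [510.84846678  21.7992086 ] [488.3339898  -13.34105472] [499.59122829   4.22907694] -122.64781427524323 41.73415602684805
noz2 [619.34880699 200.22046229] [593.86962421 162.00371447] [606.6092156  181.11208838] -123.69146964286844 45.93156396800404
tip [418.96776417  21.85116282] [418.96776417  21.85116282] [418.96776417  21.85116282] 0.0 0.0
plug [642.4528509   40.37057215] [642.4528509   40.37057215] [642.4528509   40.37057215] 0.0 0.0
post [426.65914411  29.47354973] [422.90302134  12.86693067] [424.78108272  21.1702402 ] -102.7448420660293 17.02610509178507
```

servo_tool:
  deltas:
    - [-1, [-2.26, 4.07, 0], 0]
    - [-1, [-2.26, 4.07, 0], 0]
    - [-1, [-2.26, 4.07, 0], 0]
    - [-1, [-2.26, 4.07, 0], 0]
    - [-1, [-2.26, 4.07, 0], 0]
    - [-1, [-2.26, 4.07, 0], 0]
    - [-1, [-2.26, 4.07, 0], 0]
    - [-1, [-2.26, 4.07, 0], 0]
    - [-1, [-2.26, 4.07, 0], 0]
    - [-1, [-2.26, 4.07, 0], 0]
    - [-1, [-2.26, 4.07, 0], 0]
    - [-1, [-2.26, 4.07, 0], 0]
    - [-1, [0, 0, 0], 0.18]
    - [-1, [0, 0, 0], 0.18]
    - [-1, [0, 0, 0], 0.18]
    - [-1, [0, 0, 0], 0.18]
    - [-1, [0, 0, 0], 0.18]
    - [-1, [0, 0, 0], 0.18]
    - [-1, [0, 0, 0], 0.18]

```text
t: 2.58
eef_pos: [554.3, 94.5, 303.6]
tool_rot: [1.0, -0.022, -0.0, 0.0]
force: [-0.2, -0.2, -0.6]
grip_width: 85.8
```

servo_tool:
  deltas:
    - [-1, [0, 0, 0], 0.18]
    - [-1, [0, 0, 0], 0.18]
    - [-1, [0, 0, 0], 0.18]
    - [-1, [0, 0, 0], 0.18]
    - [-1, [0, 0, 0], 0.18]
    - [-1, [0, 0, 0], 0.18]
    - [-1, [0, 0, 0], 0.18]
    - [-1, [0, 0, 0], 0.037]
    - [-1, [0, 0, 0], 0]

```text
t: 3.7
eef_pos: [554.3, 94.5, 303.7]
tool_rot: [0.786, -0.619, -0.0, 0.0]
force: [0.0, -0.1, -0.3]
grip_width: 85.2
```

```bash
cat >> h.py <<'E'
from scipy.spatial.transform import Rotation as Ro
def pose(p=True):
    s=get_state();M=Ro.from_quat(s["tool_rot"]).as_matrix();y=np.degrees(np.arctan2(M[1,0],M[0,0]))
    if p: print("t",round(s["t"],2),"pos",s["eef_pos"].round(1),"yaw",y.round(2),"tilt",M[:2,2].round(4),"F",s["force"].round(1),"T",s["wrist_torque"].round(2),"w",round(s["grip_width"],1),"j6",s["joints"][5].round(2))
    return s["eef_pos"],M
def tool(target):
    p,M=pose(); print("cm in tool:",(M.T@(np.array(target)-p)/10).round(2))
E
python3 - <<'E'
from h import *; import cv2
pose(); r=cam("wrist"); cv2.imwrite("pics/wrist1.png",r["frame"][:,:,::-1])
E
```

```text
t 3.7 pos [554.3  94.5 303.7] yaw -76.43 tilt [-0.0004  0.0001] F [ 0.  -0.1 -0.3] T [ 0.05 -0.03 -0.  ] w 85.2 j6 1.4
```

View pics/wrist1.png

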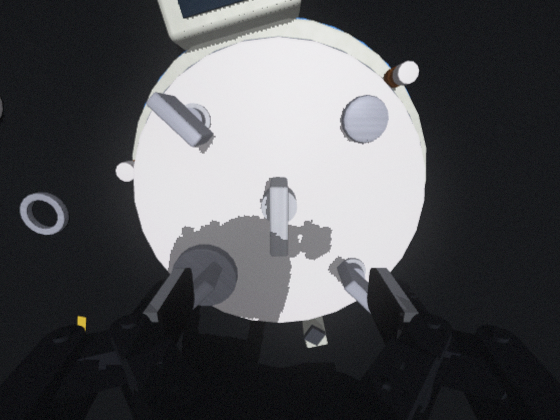

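The wrist view shows the hub bar upright in the picture and centred at column 279. The pointer tip is at (315,335), and the control box is at the top.

```bash
python3 - <<'E'
import cv2
im=cv2.imread("pics/wrist1.png")
cv2.imwrite("pics/w1a.png",cv2.resize(im[300:370,270:370],None,fx=7,fy=7,interpolation=cv2.INTER_CUBIC))
from h import *
r=cam("wrist")
print(circ([ray(r,*p,95) for p in [(133,170),(427,170),(280,38),(170,75),(390,80),(280,322),(395,270)]]))
a,b=ray(r,278.5,190,160),ray(r,279.5,256,160);print("hub",a,b,(a+b)/2,np.degrees(np.arctan2(*(a-b)[1::-1])),np.linalg.norm(a-b))
print("noz",ray(r,160,100,150),ray(r,201,139,150))
print("tip",ray(r,315,335,105))
for n,z in (("plug",105),("fl",112)): pass
print(circ([ray(r,*p,112) for p in [(238,275),(205,244),(176,262),(227,253)]]))
E
```

```text
(array([556.3041785 ,  95.95407735]), np.float64(140.64971073041832))
hub [579.94871127 102.3591483  160.        ] [528.55080871  89.26484809 160.        ] [554.24975999  95.81199819 160.        ] 14.292818225880747 53.0396557813585
noz [620.98257476 197.53518253 150.        ] [601.37832739 165.46434408 150.        ]
tip [420.52811479  24.05280397 105.        ]
(array([471.05027415, 149.3306569 ]), np.float64(30.934537922996935))
```

View pics/w1a.png

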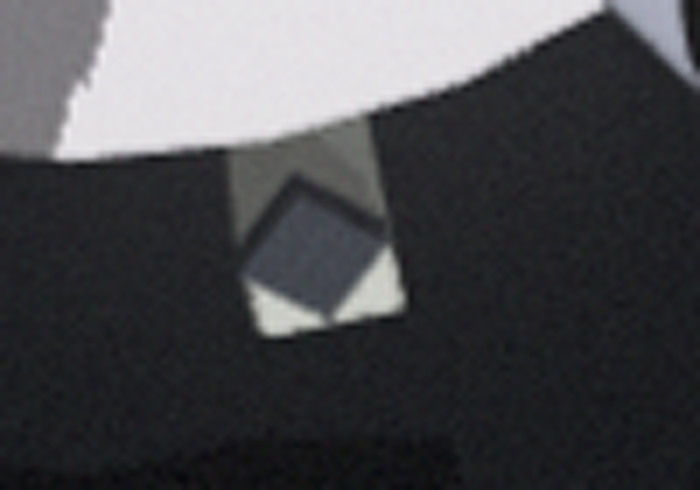

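servo_tool:
  deltas:
    - [-1, [0, 0, 3.5], 0]
    - [-1, [0, 0, 3.5], 0]
    - [-1, [0, 0, 2.5], 0]
    - [-1, [0, 0, 1.3], 0]
    - [-1, [0, 0, 0], 0]
    - [0.6, [0, 0, 0], 0]
    - [0.8, [0, 0, 0], 0]
    - [1, [0, 0, 0], 0]
    - [1, [0, 0, 0], 0]
    - [1, [0, 0, 0], 0]
    - [1, [0, 0, 0], 0]
    - [1, [0, 0, 0], 0]
    - [1, [0, 0, 0], 0]

```text
t: 5.42
eef_pos: [554.3, 95.8, 196.6]
tool_rot: [0.785, -0.619, -0.001, -0.001]
force: [-1.7, 5.1, 2.7]
grip_width: 13.5
```

```bash
python3 - <<'E'
from h import *; import cv2
pose(); r=cam("top"); cv2.imwrite("pics/top2.png",cv2.resize(r["frame"][120:335,140:340,::-1],None,fx=2.79,fy=2.79,interpolation=cv2.INTER_CUBIC))
E
```

```text
t 5.42 pos [554.3  95.8 196.6] yaw -76.48 tilt [0.0004 0.0025] F [-1.7  5.1  2.7] T [0.49 0.2  0.08] w 13.5 j6 1.4
```

View pics/top2.png

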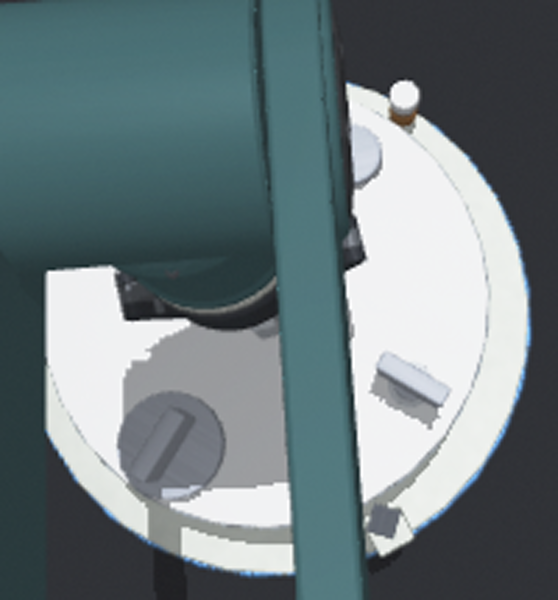

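The bar is gripped at 13.5 mm and the holder hasn't moved. I'll relieve the side load, then turn the turret about 59° anticlockwise.

servo_tool:
  deltas:
    - [1, [-0.14, 0, 0], 0]
    - [1, [0, 0, 0], 0]
    - [1, [0, 0, 0], -0.05]
    - [1, [0, 0, 0], -0.1]
    - [1, [0, 0, 0], -0.1]
    - [1, [0, 0, 0], -0.1]
    - [1, [0, 0, 0], -0.1]
    - [1, [0, 0, 0], -0.1]
    - [1, [0, 0, 0], -0.1]
    - [1, [0, 0, 0], -0.1]
    - [1, [0, 0, 0], -0.1]
    - [1, [0, 0, 0], -0.1]
    - [1, [0, 0, 0], -0.05]
    - [1, [0, 0, 0], -0.03]
    - [1, [0, 0, 0], 0]
    - [1, [0, 0, 0], 0]

```text
t: 7.48
eef_pos: [555.1, 95.0, 196.6]
tool_rot: [0.988, -0.153, 0.002, 0.001]
force: [5.4, -3.0, 3.2]
grip_width: 13.0
```

```bash
python3 - <<'E'
from h import *; import cv2
pose(); r=cam("top"); cv2.imwrite("pics/top3.png",cv2.resize(r["frame"][120:335,140:340,::-1],None,fx=2.79,fy=2.79,interpolation=cv2.INTER_CUBIC))
r=cam("wrist"); cv2.imwrite("pics/wrist3.png",r["frame"][:,:,::-1])
r=cam("side"); cv2.imwrite("pics/side3.png",cv2.resize(r["frame"][140:310,165:385,::-1],None,fx=3.5,fy=3.5,interpolation=cv2.INTER_CUBIC))
E
```

```text
t 7.47 pos [555.1  95.  196.6] yaw -17.58 tilt [ 0.0031 -0.0016] F [ 5.4 -3.   3.2] T [-0.26 -0.29  0.13] w 13.0 j6 0.38
```

View pics/top3.png

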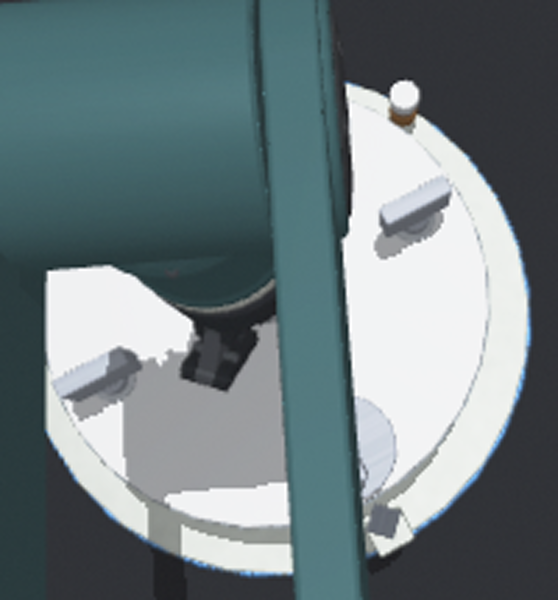

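View pics/side3.png

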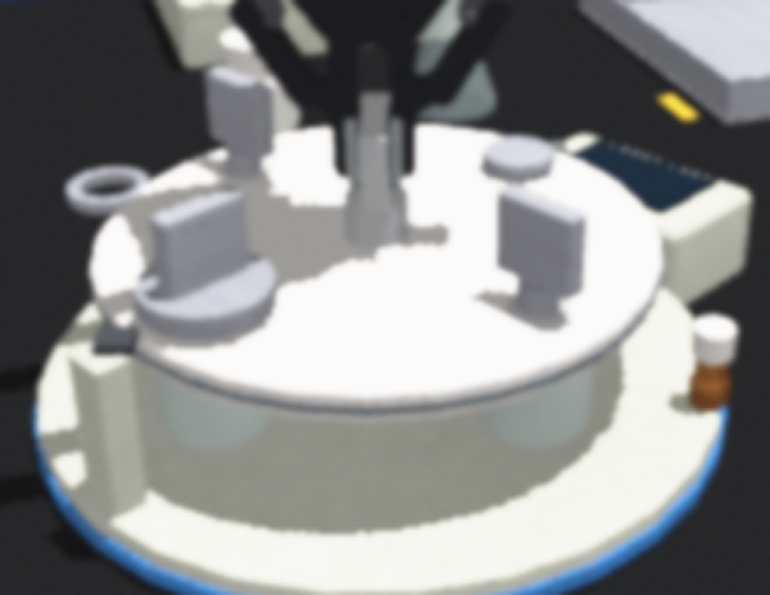

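View pics/wrist3.png

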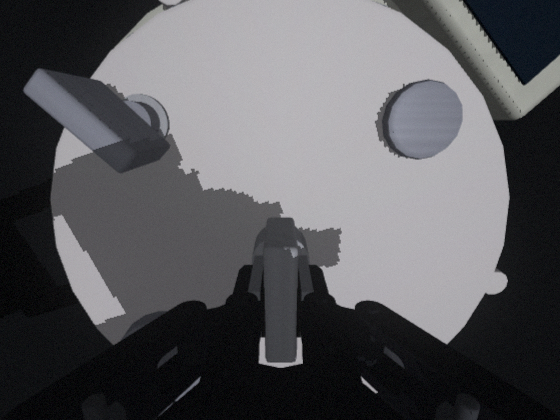

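servo_tool:
  deltas:
    - [0.4, [0, 0, 0], 0]
    - [-0.2, [0, 0, 0], 0]
    - [-0.2, [0, 0, 0], 0]
    - [-0.2, [0, 0, 0], 0]
    - [-0.2, [0, 0, 0], 0]
    - [-0.2, [0, 0, -2], 0]
    - [-0.2, [0, 0, -4], 0]
    - [-0.2, [0, 0, -4], 0]
    - [-0.2, [0, 0, -3], 0]
    - [-0.2, [0, 0, 0], 0]

```text
t: 8.88
eef_pos: [554.9, 96.0, 329.5]
tool_rot: [0.988, -0.152, 0.003, -0.001]
force: [-0.4, -0.5, -0.2]
grip_width: 51.3
```

```bash
python3 - <<'E'
from h import *; import cv2
pose(); r=cam("wrist"); cv2.imwrite("pics/wrist4.png",cv2.resize(r["frame"][:,:,::-1],(800,600),interpolation=cv2.INTER_CUBIC))
r=cam("top"); cv2.imwrite("pics/top4.png",cv2.resize(r["frame"][120:335,140:340,::-1],None,fx=2.79,fy=2.79,interpolation=cv2.INTER_CUBIC))
E
```

```text
t 8.88 pos [554.9  96.  329.5] yaw -17.53 tilt [0.0071 0.0006] F [-0.4 -0.5 -0.2] T [ 0.02  0.07 -0.06] w 51.3 j6 0.38
```

View pics/wrist4.png

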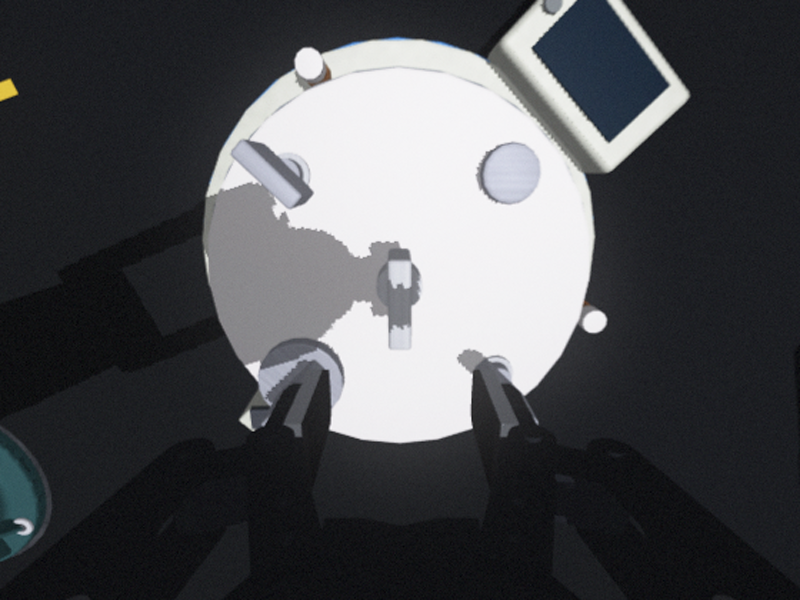

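View pics/top4.png

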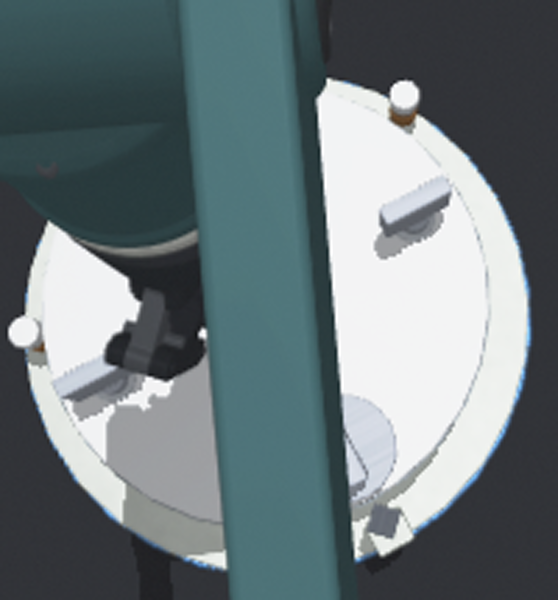

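servo_tool:
  deltas:
    - [-0.2, [-2.46, 2.52, 0], 0]
    - [-0.2, [-2.46, 2.52, 0], 0]
    - [-0.2, [-2.46, 2.52, 0], 0]
    - [-0.2, [0, 0, 0], 0.155]
    - [-0.2, [0, 0, 0], 0.155]
    - [-0.2, [0, 0, 0], 0.155]
    - [-0.2, [0, 0, 0], 0.155]
    - [-0.2, [0, 0, 0], 0.155]
    - [-0.2, [0, 0, 0], 0]

```text
t: 10.1
eef_pos: [460.4, 46.1, 323.7]
tool_rot: [0.858, -0.514, -0.002, 0.001]
force: [-0.8, -0.0, 0.6]
grip_width: 51.7
```

```bash
python3 - <<'E'
from h import *; import cv2
pose(); r=cam("wrist"); cv2.imwrite("pics/wrist5.png",cv2.resize(r["frame"][:,:,::-1],(800,600),interpolation=cv2.INTER_CUBIC))
r=cam("top"); cv2.imwrite("pics/top5.png",cv2.resize(r["frame"][120:335,140:340,::-1],None,fx=2.79,fy=2.79,interpolation=cv2.INTER_CUBIC))
E
```

```text
t 10.1 pos [460.4  46.1 323.7] yaw -61.83 tilt [-0.004   0.0002] F [-0.8 -0.   0.6] T [-0.04 -0.    0.  ] w 51.7 j6 1.06
```

View pics/wrist5.png

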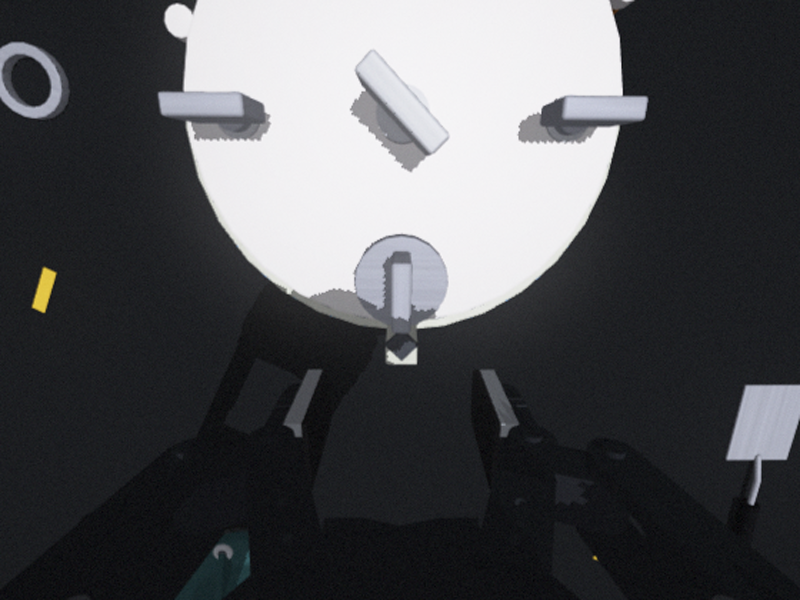

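View pics/top5.png

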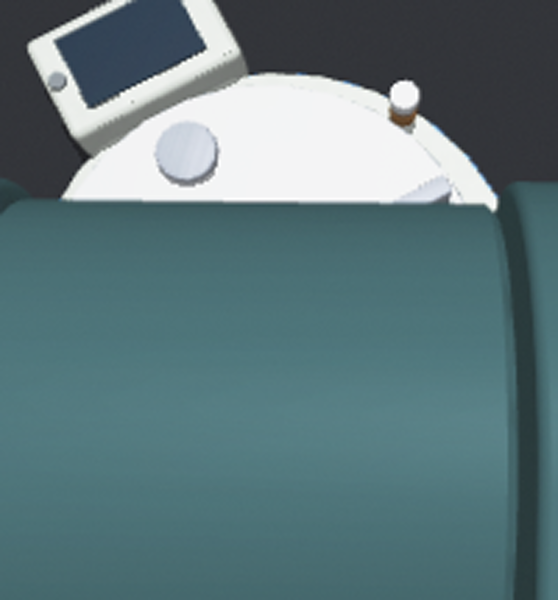

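The holder bar (401,255–320), pointer tip (401,343) and hub (402,103) line up in one column. I'll measure the remaining turret error and the grasp offset.

```bash
python3 - <<'E'
import cv2
im=cv2.imread("pics/wrist5.png")
cv2.imwrite("pics/w5a.png",cv2.resize(im[225:375,340:460],None,fx=4,fy=4,interpolation=cv2.INTER_CUBIC))
cv2.imwrite("pics/w5b.png",cv2.resize(im[40:190,150:350],None,fx=4,fy=4,interpolation=cv2.INTER_CUBIC))
cv2.imwrite("pics/w5c.png",cv2.resize(im[40:190,460:660],None,fx=4,fy=4,interpolation=cv2.INTER_CUBIC))
E
```

```text
(no output)
```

View pics/w5a.png

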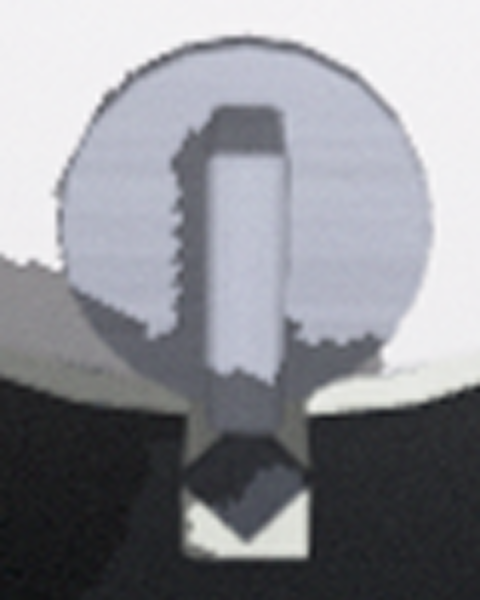

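View pics/w5b.png

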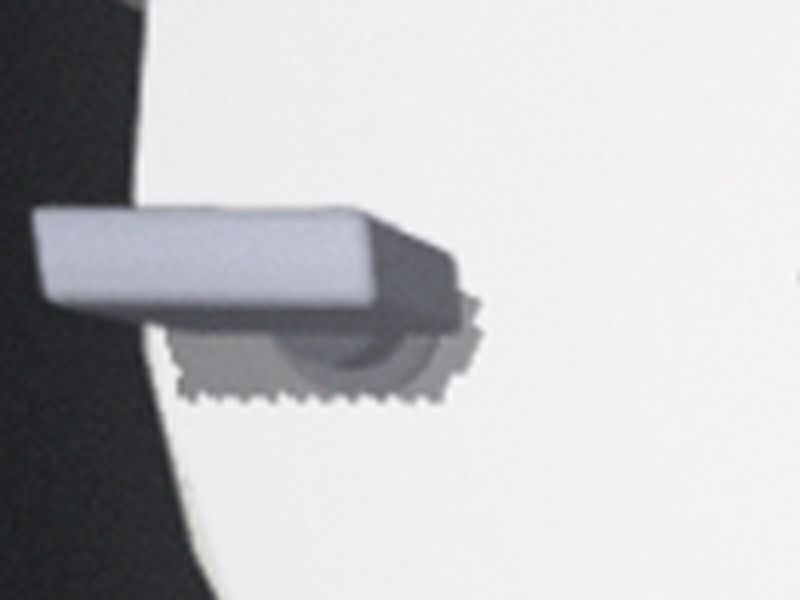

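View pics/w5c.png

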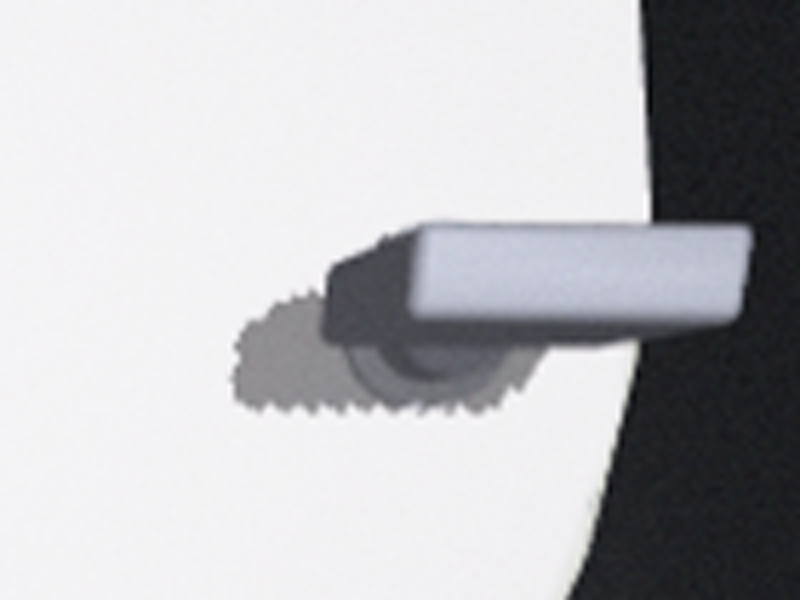

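```bash
python3 - <<'E'
from h import *
r=cam("wrist"); s=.7
R=lambda u,v,z:ray(r,(u+.5)*s-.5,(v+.5)*s-.5,z)
A=lambda a,b:np.degrees(np.arctan2(*(a-b)[1::-1]))
nl=[R(150+u/4,40+v/4,150) for u,v in [(33,208),(365,208),(375,304),(48,302)]]
nr=[R(460+u/4,40+v/4,150) for u,v in [(418,224),(750,226),(742,318),(410,318)]]
a,b=np.mean(nl,0),np.mean(nr,0);print("noz",a,b,"mid",(a+b)/2,"holder dir",A(a,b)+90,np.linalg.norm(a-b))
H=lambda u,v,z:R(340+u/4,225+v/4,z)
fl,rad=circ([H(*p,112) for p in [(58,220),(433,220),(245,38),(105,100),(388,100)]]);print("fl",fl,rad)
bar=(H(247,152,150)+H(247,430,150))/2; print("bar",bar, A(H(247,152,150),H(246,430,150)))
tip=H(247,487,105);print("tip",tip)
h=np.mean([R(*p,160) for p in [(370,50),(357,70),(436,154),(449,134)]],0);print("hub",h)
for c in (h,(a+b)/2): print("pointer dir",np.degrees(np.arctan2(tip[1]-c[1],tip[0]-c[0]))%360,"flange dir",np.degrees(np.arctan2(fl[1]-c[1],fl[0]-c[0]))%360)
# disc circle
print("disc",circ([R(*p,95) for p in [(183,80),(621,80),(198,180),(606,180),(225,232),(575,240),(500,303)]]))
tool([fl[0],fl[1],194])
E
```

```text
noz [507.09883059 189.58537531 150.        ] [604.87355956   2.97866765 150.        ] mid [555.98619507  96.28202148 150.        ] holder dir 207.6528074062973 210.67026598726616
fl [463.51805824  47.72651231] 31.8740845860809
bar [463.00685294  47.25821802 150.        ] 28.029461019414157
tip [418.51124484  23.32407763 105.        ]
hub [556.16889601  95.99691676 160.        ]
pointer dir 207.8306686148955 flange dir 207.51918202253
pointer dir 207.95488827900246 flange dir 207.7042024550108
disc (array([550.87037901,  94.22246629]), np.float64(140.59353504689804))
t 10.25 pos [460.7  46.1 324.9] yaw -61.83 tilt [-0.0019  0.0001] F [0.4 0.  0.6] T [-0.05  0.01 -0.05] w 51.2 j6 1.06
cm in tool: [ 0.   -0.35 13.08]
```

servo_tool:
  deltas:
    - [-0.2, [0, -0.25, 3.5], 0]
    - [-0.2, [0, 0, 3.5], 0]
    - [-0.2, [0, 0, 3], 0]
    - [-0.2, [0, 0, 2], 0]
    - [-0.2, [0, 0, 1], 0]
    - [-0.2, [0, 0, 0], 0]
    - [-0.2, [0, 0, 0], 0]

```text
t: 11.12
eef_pos: [463.7, 47.2, 197.0]
tool_rot: [0.858, -0.514, 0.001, -0.001]
force: [-0.1, -0.6, 1.0]
grip_width: 51.5
```

```bash
python3 - <<'E'
from h import *; import cv2
tool([462.8,47.1,195]); r=cam("wrist"); cv2.imwrite("pics/wrist6.png",r["frame"][:,:,::-1])
r=cam("side"); cv2.imwrite("pics/side6.png",cv2.resize(r["frame"][140:310,165:385,::-1],None,fx=3.5,fy=3.5,interpolation=cv2.INTER_CUBIC))
E
```

```text
t 11.12 pos [463.7  47.2 197. ] yaw -61.92 tilt [0.0021 0.    ] F [-0.1 -0.6  1. ] T [0.04 0.05 0.06] w 51.5 j6 1.06
cm in tool: [-0.03  0.09  0.2 ]
```

View pics/wrist6.png

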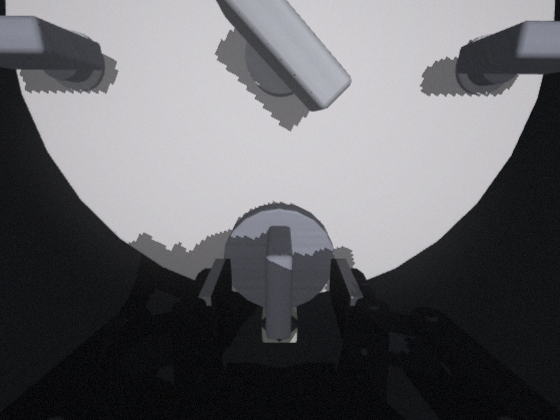

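View pics/side6.png

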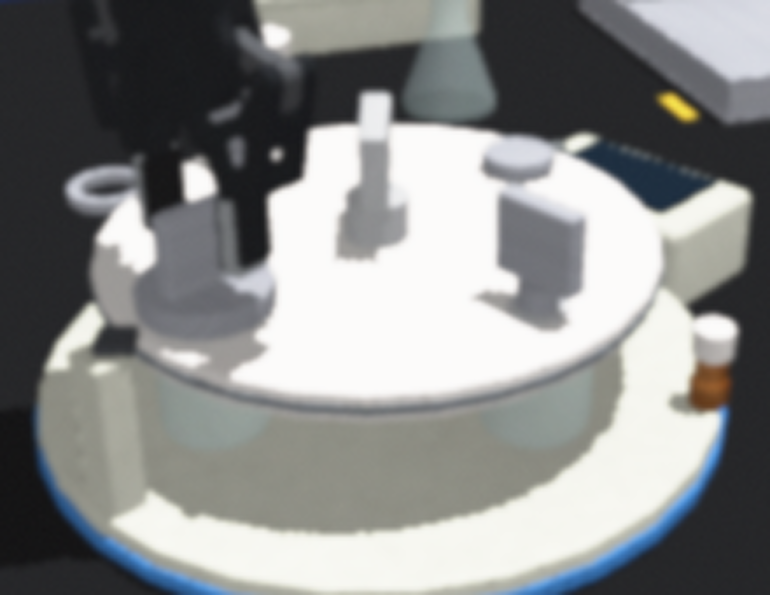

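servo_tool:
  deltas:
    - [0.3, [0, 0, 0], 0]
    - [0.6, [0, 0, 0], 0]
    - [0.8, [0, 0, 0], 0]
    - [1, [0, 0, 0], 0]
    - [1, [0, 0, 0], 0]
    - [1, [0, 0, 0], 0]
    - [1, [0, 0, 0], 0]
    - [1, [0, 0, 0], 0]

```text
t: 12.22
eef_pos: [463.2, 47.2, 196.3]
tool_rot: [0.857, -0.515, 0.0, -0.0]
force: [-2.4, 0.1, 5.4]
grip_width: 10.7
```

```bash
python3 - <<'E'
from h import *; import cv2
pose(); r=cam("wrist"); cv2.imwrite("pics/wrist7.png",r["frame"][:,:,::-1])
E
```

```text
t 12.22 pos [463.2  47.2 196.3] yaw -61.94 tilt [0.0005 0.0001] F [-2.4  0.1  5.4] T [0.08 0.27 0.02] w 10.7 j6 1.06
```

View pics/wrist7.png

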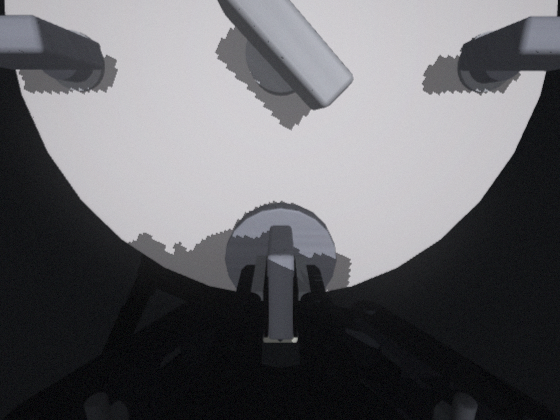

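Gripped at 10.7 mm, with the holder still in line with the pointer at column 281. Next is the quarter turn.

servo_tool:
  deltas:
    - [1, [0, 0, 0], -0.05]
    - [1, [0, 0, 0], -0.1]
    - [1, [0, 0, 0], -0.1]
    - [1, [0, 0, 0], -0.1]
    - [1, [0, 0, 0], -0.1]
    - [1, [0, 0, 0], -0.1]
    - [1, [0, 0, 0], -0.1]
    - [1, [0, 0, 0], -0.1]
    - [1, [0, 0, 0], -0.1]
    - [1, [0, 0, 0], -0.1]
    - [1, [0, 0, 0], -0.1]
    - [1, [0, 0, 0], -0.1]
    - [1, [0, 0, 0], -0.1]
    - [1, [0, 0, 0], -0.1]
    - [1, [0, 0, 0], -0.1]
    - [1, [0, 0, 0], -0.1]
    - [1, [0, 0, 0], -0.02]
    - [1, [0, 0, 0], 0]
    - [1, [0, 0, 0], 0]

```text
t: 14.65
eef_pos: [463.0, 47.1, 196.3]
tool_rot: [0.97, 0.242, -0.0, 0.0]
force: [-2.2, -0.2, 5.3]
grip_width: 11.1
```

```bash
python3 - <<'E'
from h import *; import cv2
pose(); r=cam("wrist"); cv2.imwrite("pics/wrist8.png",r["frame"][:,:,::-1])
r=cam("side"); cv2.imwrite("pics/side8.png",cv2.resize(r["frame"][140:310,165:385,::-1],None,fx=3.5,fy=3.5,interpolation=cv2.INTER_CUBIC))
E
```

```text
t 14.65 pos [463.   47.1 196.3] yaw 28.01 tilt [-0.     -0.0003] F [-2.2 -0.2  5.3] T [-0.02  0.36  0.06] w 11.1 j6 -0.51
```

View pics/wrist8.png

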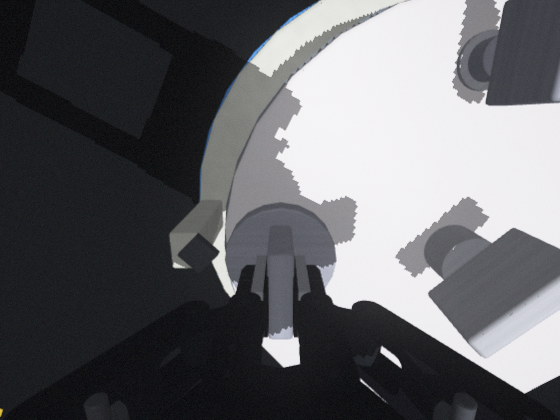

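View pics/side8.png

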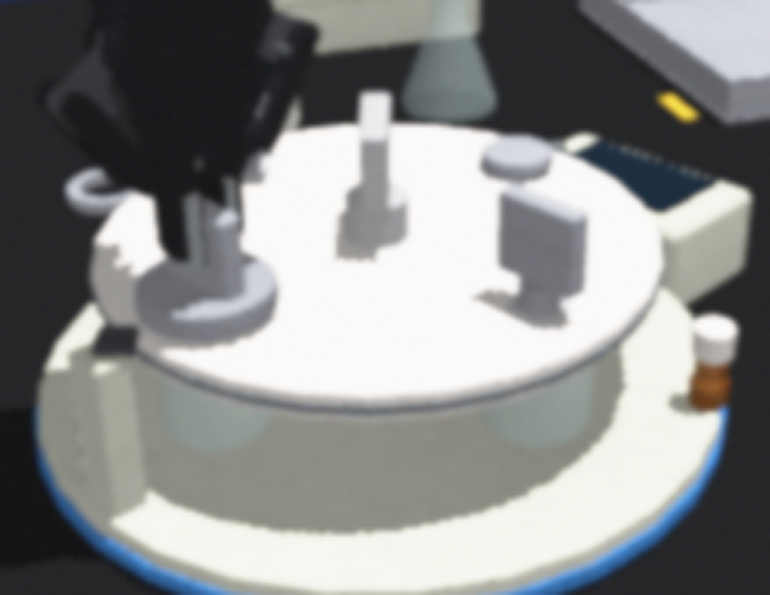

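The holder turned 89.95° and the turret hasn't moved. I'll let go, rise and look.

servo_tool:
  deltas:
    - [0.6, [0, 0, 0], 0]
    - [0.2, [0, 0, 0], 0]
    - [0, [0, 0, 0], 0]
    - [0, [0, 0, 0], 0]
    - [0, [0, 0, 0], 0]
    - [0, [0, 0, -1.5], 0]
    - [0, [0, 0, -3.5], 0]
    - [0, [0, 0, -4], 0]
    - [0, [0, 0, -4], 0]
    - [0, [0, 0, 0], 0.155]
    - [0, [0, 0, 0], 0.155]
    - [0, [0, 0, 0], 0.155]
    - [0, [0, 0, 0], 0.155]
    - [0, [0, 0, 0], 0.155]
    - [0, [0, 0, 0], 0.155]
    - [0, [0, 0, 0], 0.155]
    - [0, [0, 0, 0], 0.155]
    - [0, [0, 0, 0], 0.155]
    - [0, [0, 0, 0], 0.155]
    - [0, [0, 0, 0], 0]

```text
t: 17.25
eef_pos: [463.2, 47.2, 327.1]
tool_rot: [0.863, -0.505, 0.001, -0.0]
force: [-0.2, 0.2, -0.2]
grip_width: 42.8
```

```bash
python3 - <<'E'
from h import *; import cv2
pose(); r=cam("wrist"); f=r["frame"]; im=cv2.resize(f[:,:,::-1],(800,600),interpolation=cv2.INTER_CUBIC); cv2.imwrite("pics/wrist9.png",im)
cv2.imwrite("pics/w9a.png",cv2.resize(im[225:375,340:460],None,fx=4,fy=4,interpolation=cv2.INTER_CUBIC))
r=cam("side"); cv2.imwrite("pics/side9.png",cv2.resize(r["frame"][140:310,165:385,::-1],None,fx=3.5,fy=3.5,interpolation=cv2.INTER_CUBIC))
E
```

```text
t 17.25 pos [463.2  47.2 327.1] yaw -60.69 tilt [0.0016 0.0001] F [-0.2  0.2 -0.2] T [-0.   -0.03  0.02] w 42.8 j6 1.04
```

View pics/wrist9.png

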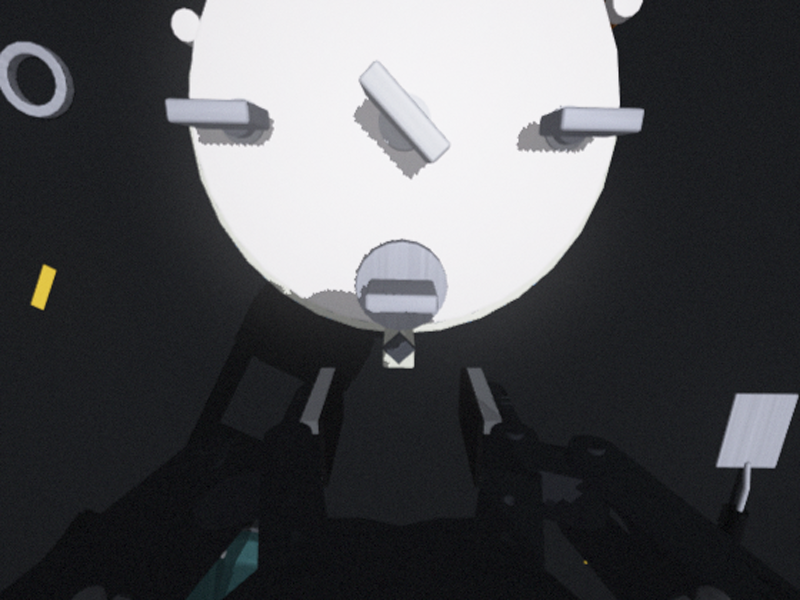

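View pics/w9a.png

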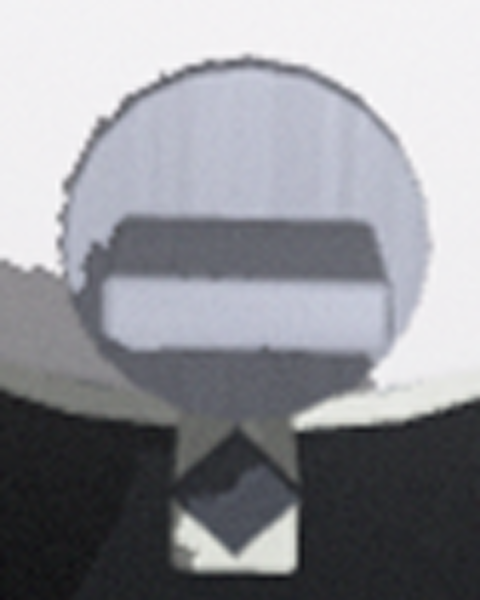

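View pics/side9.png

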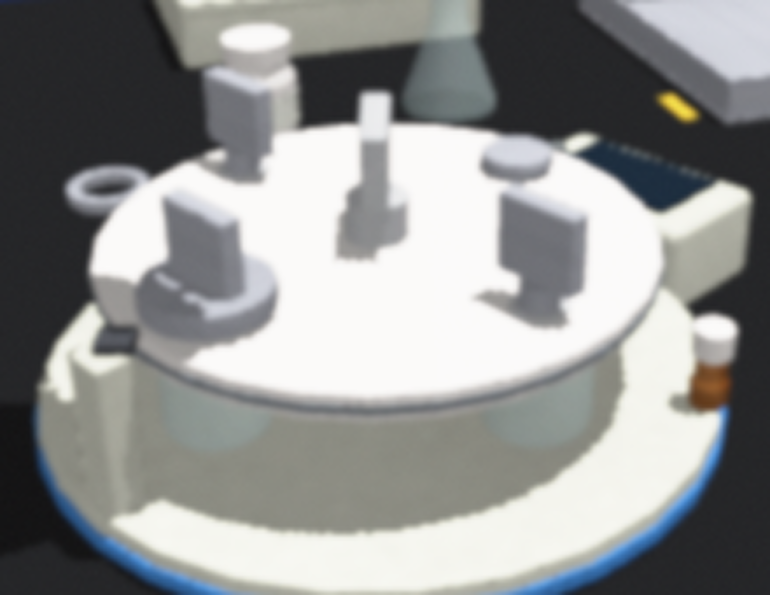

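```bash
python3 - <<'E'
from h import *
r=cam("wrist"); s=.7
R=lambda u,v,z:ray(r,(u+.5)*s-.5,(v+.5)*s-.5,z)
H=lambda u,v,z:R(340+u/4,225+v/4,z)
A=lambda a,b:np.degrees(np.arctan2(*(a-b)[1::-1]))
fl,rad=circ([H(*p,112) for p in [(64,240),(430,240),(247,58),(105,120),(392,130)]])
nl=np.mean([R(*p,150) for p in [(166,99),(247,101),(249,125),(170,122)]],0)
nr=np.mean([R(*p,150) for p in [(563,108),(643,109),(641,132),(561,131)]],0)
c=(nl+nr)/2;tip=H(236,493,105)
print("fl",fl,"axis",c,"tip",tip,"holder dir noz",A(nl,nr)+90,"pointer",A(tip,c)%360,"flange",np.degrees(np.arctan2(*(fl-c[:2])[::-1]))%360)
print("bar",A(H(104,314,150),H(388,316,150)))
E
```

```text
fl [464.10424966  47.33249047] axis [554.89254423  96.04947115 150.        ] tip [419.61750117  24.40223928 105.        ] holder dir noz 208.22739191484544 pointer 207.9075364837078 flange 208.21799796662486
bar 118.90596745332641
```

```bash
python3 - <<'E'
from h import *
pose(); print(close_job())
E
```

```text
t 17.4 pos [463.2  47.2 326.5] yaw -60.68 tilt [0.0008 0.0001] F [-0.3  0.5  0.8] T [ 0.04  0.03 -0.02] w 42.8 j6 1.04
the job is handed in; nothing more can be done
None
```

The wide filter holder now stands at the pointer post, unscrewed a quarter turn anticlockwise and let go. I handed the job in at about 17.4 s of the 46 s allowed.

- **Turret:** I gripped the hub bar and turned it about 59° anticlockwise. The last wrist picture put the holder at 208.2° and the pointer at 207.9° about the turret axis. That 0.3° gap is within what the pictures can resolve.
- **Holder:** I then gripped its bar and the tool turned it 89.95°. The last picture gives its angle to the radial line as about 90.7°, so the two differ by 0.7°, again within reading error. It is clear of the 1.75 rad stop.
- **Clear of contact:** at hand-in the gripper was open with its fingertips about 100 mm above the holder bar, and the force reading was near zero. Wrist force readings stayed under about 7 N wherever I checked.

No check failed. The camera views differed from each other and from the arm by 2 to 3 mm, so I used averaged positions.

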